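# Load the marking fixture with keys from the parts carousel

### The arm

A 6-joint arm with a two-finger parallel gripper is mounted at the origin on the work surface. World frame = base frame: x ahead of the robot, y to its left, z up, the work surface at z = 0. Lengths are in m, angles in rad, forces in N, time in s.
With the tool pointing down it reaches from about 0.375 to 0.975 m from the base axis. Payload 3.8 kg.
Tool frame: the origin (TCP) lies midway between the tips of the shut fingers; the grasp point (between the pads) lies 19 mm behind it; z points along the fingers, y is the line along which they close (so a half turn about z gives the same grasp; the last joint's range is limited). The gripper opens to 85 mm and grips with 20 to 120 N. Pads are 22 mm wide; open, the fingers measure 114 mm over their backs; the gripper's body (76 mm by 85 mm) begins 54 mm behind the grasp point. The pads swing forward as they close: fully open they stand 13 mm farther back than shut.
Start: joints at [1.096, 0.264, 1.604, -0, 1.274, -0.037], TCP at [0.286, 0.611, 0.231] pointing down, gripper open.
Joint ranges: [-2.63, 2.63], [-0.94, 2.18], [0.31, 2.57], [-1.31, 4.45], [0, 2.66], [-2.55, 2.55]. Speed limits (rad/s): [2.57, 2.57, 3.14, 3.14, 3.14, 3.14].

### API

Orientations are given as a rotation vector (axis times angle).
In Python, from workcell import bot gives the robot as it stands.
- The arm moves only by the tool servo_tool, never from a script. Its argument "series" is a list of rows, each a list of 7 numbers: the shift along the world's x, y, z in units of 0.15 m (1.0 is 0.15 m), then the turn, a rotation vector about the world's x, y, z in units of 180 degrees (1.0 is 180 degrees), then the closure, from 0 (fully open) to 1 (shut). A call has 1 to 20 rows; each row is the pose to reach, as a shift and turn from the pose commanded when the call began, turning the shorter way round; what a row does not reach only later rows make up. A row lasts 1/10 s, in which the tool goes at most 50 mm and 8.59 degrees, less where a joint would pass 70% of its speed; a pose out of reach is approached as far as the arm can. A call with a number of a shift or a turn outside -1 to 1 is refused whole. A call with a gripper value outside its range is refused whole. The fingers move at their own pace and stop on an object; "newtons" is the grip in N (left out, the last holds). Time passes only in rows, so rows that repeat a pose let the fingers close. It gives the time, the measured TCP pose, the force, the opening and the grip force at its end, in the units of the state.
- bot.read_state(): the state, without advancing time (a new reading comes with each control period).
- bot.read_camera(name): name is "side" or "top"; returns the picture (480x640x3 uint8, red, green, blue); there is no depth.
- bot.camera_info(name): a dict with "vertical_fov" (degrees; the focal length in pixels is half the picture's height over the tangent of half this angle, whatever the lens; pixels are square), "cx", "cy" (the principal point, pixels), "R" (3x3) and "t" (3): a world point X has camera coordinates R X + t. Camera axes: x right, y down, z forward; pixel columns grow to the right and rows downward; lengths in m; the calibration is good to about 2 mm. A picture is of the moment at which its call begins. camera_info takes no time and is no camera call.
- bot.finish_job(): hands the job in; it is judged then, once.
Trained networks look in the newest picture that a camera, given by its name, has taken for a name from the list of things; names that differ only in an ending like _2 or _b are one class to them, and where a whole thing is asked for, a point or a joint stands for the part that bears it (a point fixed in the world has none). Each returns a list of dicts, best first, with "score" (0 to 1); they miss things now and then, are a little off and sometimes report something else, mostly with a low value. They report only what shows in the picture. A call takes as long as a camera call. They do not tell look-alikes from the thing itself.
- bot.recognise(target, camera): "box" ([left, top, right, bottom] as shares, 0 to 1, of the picture: columns of its width, rows of its height, round what is visible of it).
- bot.trace(target, camera): "mask" (480x640 bool, what is visible of it) and "box" ([left, top, right, bottom] as shares, 0 to 1, of the picture: columns of its width, rows of its height, round what is visible of it).
- bot.mark_of(target, camera): "at" ([row, column] as shares, 0 to 1, of the picture: columns of its width, rows of its height: a listed point, or the origin of a listed thing).
The state is a dict: "time": time; "q": joint angles; "joint_vel": joint speeds; "joint_torque": joint torques, N m; "tool_pos": TCP position; "tcp_rot": TCP orientation; "wrist_force": force on the tool from outside, world axes, zero at the start; "torque": the same for the moment, N m; "width": opening from 0.0 (shut) to 1.0 (fully open); "grip_force": force on a finger pad.
Only numpy, scipy, OpenCV 4.12 (cv2) and the standard library are available. Lean on these libraries where they do the work, as an engineer would, in place of code of your own. Each camera call takes 0.05 s, during which the arm holds its last target. There are 200 camera calls.

### The job

Fetch every square steel key bar out of the parts carousel, turning the carousel by its knob so that each key comes to the opening in the wire guard, and slide each one into a slot of its own in the marking fixture until it is fully home against the hidden stop. When all the keys are home, press the black plunger on the fixture all the way down to mark them and let it spring back up. Leave the bush, nut and collar in the carousel and do not shift or knock over the brass ring and the round steel spacer that stand between the carousel and the fixture.

Things in the scene. Friction and masses are not known exactly. Their poses are not given: they have to be found in the camera images.
- carousel_base: round grey base of the carousel, 336 mm across, fixed; origin on the carousel's axis at table height. Its fixed wire guard (6 mm rods, top 55 mm above the table, 57 to 163 mm from the axis) covers the tray except for an open window spanning 96 degrees, centred on this body's own -x direction. Keys can be lifted out only through the window
- tray: the carousel's black turning tray, 300 mm across, origin on the axis. Six equal open compartments, centred at 0, 60, 120.. degrees from its x axis, reach from 30 to 147 mm from the axis, with low grey walls and rim, 4 mm thick; their floor is 16 mm, the tops of the walls 22 mm and of the rim 28 mm above the table
- knob (a point): centre of the carousel's knob: a square aluminium head, 26 x 26 mm and 28 mm high, on the axis, 92 mm above the table, above the guard; its sides lie along its x and y axes, which turn with the tray. Turning it turns the tray, either way without end; light friction (about 0.1 N m) keeps the tray where it is left
- key0_centre (a point): centre of a plain steel machine key, a square bar 80 x 16 x 16 mm, about 0.16 kg, x along its length; both ends and all four long sides are alike. It starts flat in a compartment of the carousel, lying roughly radially. May be absent
- key1_centre (a point): centre of a plain steel machine key, a square bar 80 x 16 x 16 mm, about 0.16 kg, x along its length; both ends and all four long sides are alike. It starts flat in a compartment of the carousel, lying roughly radially. May be absent
- key2_centre (a point): centre of a plain steel machine key, a square bar 80 x 16 x 16 mm, about 0.16 kg, x along its length; both ends and all four long sides are alike. It starts flat in a compartment of the carousel, lying roughly radially. May be absent
- slot0 (a point): centre of the mouth of the right-hand (-y) blind slot of the fixture, at the centre height of a key lying in it (42 mm above the table); x is level and points into the slot, z is up. The slot is 20 mm wide and 19 mm high, its floor 8 mm below this point, and ends at a hidden stop 50 mm in from the mouth
- slot1 (a point): centre of the mouth of the middle blind slot of the fixture, at the centre height of a key lying in it (42 mm above the table); x is level and points into the slot, z is up. The slot is 20 mm wide and 19 mm high, its floor 8 mm below this point, and ends at a hidden stop 50 mm in from the mouth
- slot2 (a point): centre of the mouth of the left-hand (+y) blind slot of the fixture, at the centre height of a key lying in it (42 mm above the table); x is level and points into the slot, z is up. The slot is 20 mm wide and 19 mm high, its floor 8 mm below this point, and ends at a hidden stop 50 mm in from the mouth
- fixture: green and steel fixture, fixed; origin at table height below the middle slot's mouth, x into the slots. 200 mm wide, 75 mm high, 120 mm deep behind the mouths; three slots 62 mm apart. Up to each mouth, level with the slot's floor, leads a green rail 10 mm wide and 45 mm long, to rest the key on, with free space 34 mm deep on both sides of it for fingers
- plunger_top (a point): centre of the top of the fixture's plunger, a black mushroom head 42 mm across, 125 mm above the table when up, 75 mm behind the middle slot's mouth; pressed straight down
- plunger (a joint): travel of the plunger: 0 up, 0.012 m fully down at its stop; spring, 4 N at first and 14 N at the stop; springs back when let go
- bush: brass bush, 44 mm across, 26 mm high, in a carousel compartment; origin at the centre of its underside
- nut: dark steel hexagon nut, 48 mm across corners, 20 mm high, in a carousel compartment; origin at the centre of its underside
- collar: steel collar, 52 mm across, 16 mm high, in a carousel compartment; origin at the centre of its underside
- brass_ring: low brass ring, 90 mm across, 35 mm high, between the carousel and the fixture, at the far side; origin at the centre of its underside; leave alone
- spacer: short round steel cylinder, 36 mm across, 30 mm high, between the carousel and the fixture, nearer the robot; origin at the centre of its underside; leave alone
There are look-alikes about, which are no part of the job. Leave any brown look-alike of the part that bears key0_centre alone. Leave any red look-alike of the part that bears key1_centre alone.

How it is judged:
By the outcome, as a careful person would: the job done as asked, in the order asked, and still so for the second after the job is handed in, with the robot touching nothing.
Of key0, key1, key2 only 2 to 3 are there at a start; the rules pass over those that are not, and their reading is None.
At some moment in a run one of key0, key1, key2 may be knocked a few centimetres aside while the robot is not near it.
Once in a run the grip may slacken for a moment while it holds something.
It also fails if it takes over 210 s, if anything falls off the work surface, if the arm or the gripper's body presses on something with over 40 N, if the wrist force passes 120 N, or if a joint passes its speed limit or range.

## Working session

There is one attempt and no reset: what is moved stays moved. The work goes in short steps, Python scripts to look and compute and a tool call to move; the robot and the scene stay as the last step left them, time stands still between calls to the robot, and variables do not carry over. Pictures are saved under pics/ and viewed, at most 14 in all, crops included, and the job is handed in when it is done.

Besides the shell and the picture viewer there is one more tool, called after "Request:" by a JSON object that holds its "name" and its "arguments". servo_tool: Moves the arm, as the interface text tells. Shifts and turns lie within -1 to 1; 1 stands for 0.15 m of shift or 180 degrees of turn. Its arguments: {"type":"object","properties":{"series":{"type":"array","items":{"type":"array","items":{"type":"number"}}},"newtons":{"type":"number"}},"required":["series"]}

```bash
mkdir -p pics; cat > h.py <<'E'
import numpy as np, cv2
from workcell import bot
def cam(n):
    c=bot.camera_info(n); f=240/np.tan(np.radians(c["vertical_fov"])/2)
    return f,c["cx"],c["cy"],np.array(c["R"]),np.array(c["t"])
def ray(n,u,v):
    f,cx,cy,R,t=cam(n); d=R.T@np.array([(u-cx)/f,(v-cy)/f,1]); return -R.T@t,d
def at_z(n,u,v,z):
    o,d=ray(n,u,v); return o+d*(z-o[2])/d[2]
def proj(n,X):
    f,cx,cy,R,t=cam(n); p=R@np.array(X)+t; return f*p[0]/p[2]+cx,f*p[1]/p[2]+cy
def tri(a,b):
    A=np.zeros((3,3));y=np.zeros(3)
    for n,(u,v) in (("top",a),("side",b)):
        o,d=ray(n,u,v);d/=np.linalg.norm(d);P=np.eye(3)-np.outer(d,d);A+=P;y+=P@o
    return np.linalg.solve(A,y)
def shot(n,name=None):
    im=bot.read_camera(n)
    if name: cv2.imwrite(f"pics/{name}.png",cv2.cvtColor(im,cv2.COLOR_RGB2BGR))
    return im
def marks(t,n):
    return [(round(m["score"],2),m["at"][1]*640,m["at"][0]*480) for m in bot.mark_of(t,n)]
E
python3 - <<'E'
from h import *
np.set_printoptions(precision=4,suppress=True)
s=bot.read_state();print(s)
for n in("top","side"):
    shot(n,n+"0");print(n,-cam(n)[3].T@cam(n)[4],cam(n)[0])
T="knob key0_centre slot0 slot1 slot2 plunger_top brass_ring spacer carousel_base tray bush nut collar fixture".split()
M={}
for t in T:
    a=marks(t,"top");b=marks(t,"side")
    print(t,[tuple(np.round(x,1)) for x in a[:4]],[tuple(np.round(x,1)) for x in b[:4]], tri(a[0][1:],b[0][1:]) if a and b else None)
E
```

```text
{'time': 0.0, 'q': array([ 1.0961,  0.2647,  1.6054,  0.    ,  1.2737, -0.0369]), 'joint_vel': array([0.0006, 0.0011, 0.0003, 0.0004, 0.0013, 0.0013]), 'joint_torque': array([ -0.0011, -51.5086, -36.733 ,  -0.0001,   0.0128,  -0.    ]), 'tool_pos': array([0.2858, 0.6107, 0.23  ]), 'tcp_rot': array([-0.6821, -3.0661,  0.0034]), 'wrist_force': array([1.1857, 0.6965, 0.1394]), 'torque': array([0.0445, 0.0323, 0.0391]), 'grip_force': 0.0, 'width': 1.0014231836502796}
top [0.3143 0.0857 1.3182] 531.297217297628
side [0.0226 0.9781 0.8129] 608.8948059658264
knob [(np.float64(0.9), np.float64(273.4), np.float64(253.8)), (np.float64(0.7), np.float64(278.9), np.float64(260.2))] [(np.float64(0.7), np.float64(296.0), np.float64(272.9))] [0.5184 0.1946 0.0989]
key0_centre [(np.float64(0.7), np.float64(403.1), np.float64(339.7)), (np.float64(0.6), np.float64(313.6), np.float64(262.8))] [(np.float64(0.8), np.float64(442.5), np.float64(259.1)), (np.float64(0.7), np.float64(323.6), np.float64(277.7))] [ 0.3233 -0.1138  0.0064]
slot0 [(np.float64(0.8), np.float64(475.1), np.float64(237.1)), (np.float
[... 1717 characters left out ...]
oat64(275.1))] None
bush [(np.float64(0.8), np.float64(242.1), np.float64(254.2)), (np.float64(0.2), np.float64(450.3), np.float64(233.7))] [] None
nut [(np.float64(0.8), np.float64(304.0), np.float64(232.0)), (np.float64(0.5), np.float64(239.3), np.float64(252.8))] [(np.float64(0.4), np.float64(348.9), np.float64(200.3))] [0.5009 0.1054 0.233 ]
collar [(np.float64(0.6), np.float64(290.0), np.float64(294.6))] [(np.float64(0.8), np.float64(342.7), np.float64(308.6))] [0.4316 0.1604 0.0203]
fixture [(np.float64(0.7), np.float64(448.8), np.float64(235.5))] [(np.float64(0.6), np.float64(365.4), np.float64(206.8)), (np.float64(0.4), np.float64(379.4), np.float64(181.2))] [ 0.5796 -0.2407 -0.0018]
```

View pics/top0.png

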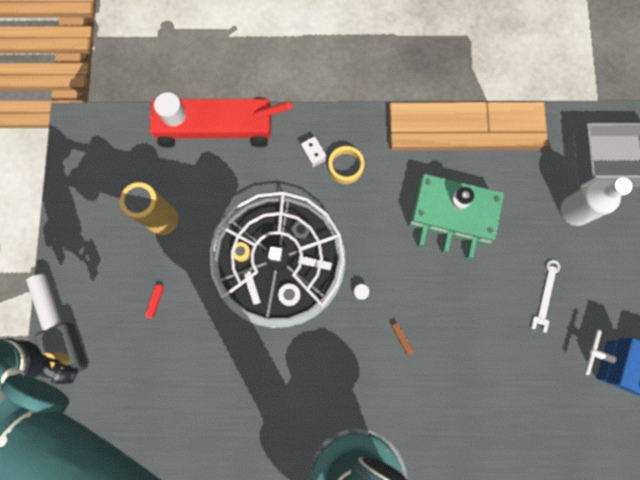

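View pics/side0.png

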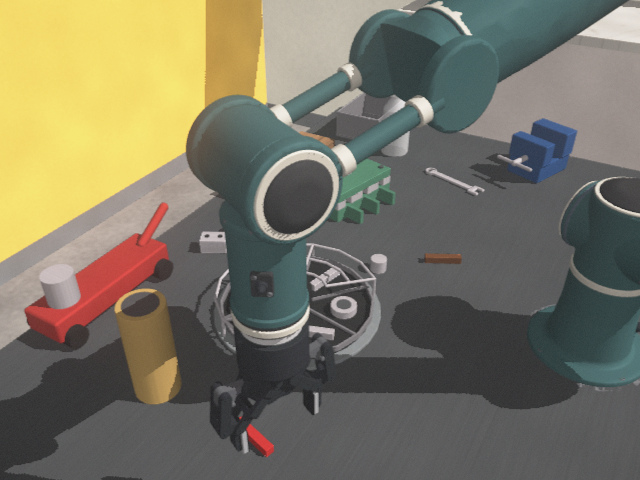

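```bash
python3 - <<'E'
import cv2
im=cv2.imread("pics/top0.png");cv2.imwrite("pics/c1.png",cv2.resize(im[170:350,190:350],None,fx=3.3,fy=3.3,interpolation=2))
E
```

```text
(no output)
```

View pics/c1.png

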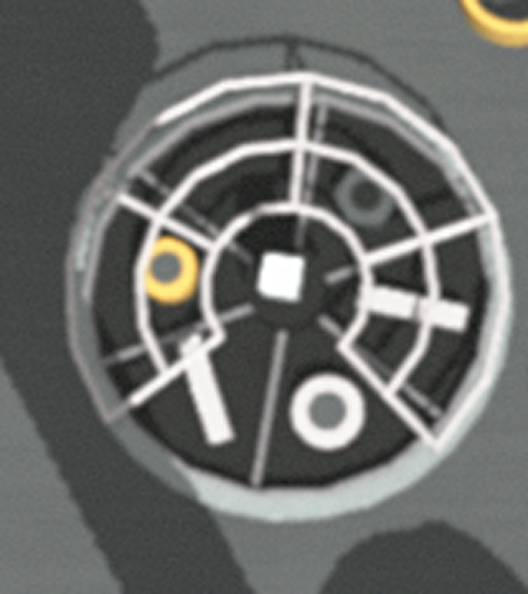

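The top view shows two grey keys in the carousel. One is at the left of the window at about (254,290), the other is under the guard at about (316,263). The collar is at (289,294), the nut at (302,230) and the bush at (241,252), and the sixth compartment looks empty. The red and brown bars on the table at (154,300) and (401,337) are decoys. The fixture's mouths face the robot, near (426,228), (451,233) and (475,237).

```bash
cat >> h.py <<'E'
def bars(im,n="top",lo=150,box=(205,180,350,332),amin=60):
    "bright grey blobs: list of (centre uv, (w,h), area, long-axis end pixels)"
    x0,y0,x1,y1=box; s=im[y0:y1,x0:x1]; m=((s.min(2)>lo)&(np.ptp(s.astype(int),axis=2)<40)).astype(np.uint8)
    k,l,st,c=cv2.connectedComponentsWithStats(m,connectivity=4); out=[]
    for i in range(1,k):
        if st[i,4]<amin: continue
        p=np.argwhere(l==i)[:,::-1].astype(np.float32)+[x0,y0]
        out.append((np.round(c[i]+[x0,y0],1),st[i,4],cv2.minAreaRect(p.astype(np.float32))))
    return out
E
python3 - <<'E'
from h import *
np.set_printoptions(precision=4,suppress=True)
im=shot("top")
for lo in(150,190):
  for b in bars(im,lo=lo): print(lo,b)
# key masks
for t in bot.trace("key0_centre","top"):
    p=np.argwhere(t["mask"])[:,::-1].astype(np.float32); r=cv2.minAreaRect(p)
    q=[at_z("top",*c,.032)[:2] for c in cv2.boxPoints(r)]
    print("key",t["score"],len(p),r,at_z("top",*r[0],.032),np.array(q).tolist())
for t in bot.trace("knob","top"):
    p=np.argwhere(t["mask"])[:,::-1].astype(np.float32); print("knob",t["score"],len(p),cv2.minAreaRect(p))
hsv=cv2.cvtColor(im,cv2.COLOR_RGB2HSV); g=cv2.inRange(hsv,(45,80,40),(85,255,255)); g[:, :400]=0; g[:,520:]=0
p=np.argwhere(cv2.morphologyEx(g,cv2.MORPH_OPEN,np.ones((15,15))))[:,::-1].astype(np.float32); r=cv2.minAreaRect(p)
print("fix",r); print(np.array([at_z("top",*c,.075) for c in cv2.boxPoints(r)]))
for u,v in((425.6,227.5),(451.4,233.),(475.1,237.1)): print(at_z("top",u,v,.042))
print("knob top",at_z("top",275.2,253.9,.106),"plunger",at_z("top",464.2,192.4,.125))
E
```

```text
150 (array([290.4, 260.7]), np.int32(3895), ((281.8000183105469, 257.10003662109375), (135.05850219726562, 125.66702270507812), 63.43495178222656))
150 (array([251.5, 207.4]), np.int32(112), ((251.72560119628906, 207.77740478515625), (7.3418707847595215, 53.223751068115234), 64.9164047241211))
150 (array([274.7, 253.4]), np.int32(166), ((274.61541748046875, 253.42308044433594), (12.74754810333252, 13.139781951904297), 11.309932708740234))
150 (array([288.8, 294.4]), np.int32(305), ((288.5, 294.5), (21.0, 21.0), 90.0))
190 (array([289.3, 260.4]), np.int32(2574), ((285.9082336425781, 258.35028076171875), (133.58197021484375, 115.84954071044922), 86.24827575683594))
190 (array([274.7, 253.2]), np.int32(145), ((274.5999755859375, 253.29998779296875), (11.737972259521484, 12.586502075195312), 8.13010311126709))
190 (array([289.1, 294.5]), np.int32(252), ((289.0, 294.5), (21.0, 20.0), 90.0))
key 0.74 280 ((401.8000793457031, 339.1000671386719), (34.882659912109375, 8.497058868408203), 63.43495178222656) [ 0.3227 -0.1074  0.032 ] [[0.3550812467318691, -0.08075927302204279], [0.3639929020757
[... 177 characters left out ...]
667022705078, 7.033533096313477), 14.03624439239502) [0.5057 0.0981 0.032 ] [[0.5059467690723198, 0.13382731020315672], [0.5228264218721449, 0.1296809743670908], [0.5054544320856353, 0.06232961747510728], [0.48865898346335634, 0.06662797846096745]]
knob 0.65 9250 ((276.7500305175781, 259.75), (120.91524505615234, 123.03656768798828), 45.0)
fix ((458.2108154296875, 207.72097778320312), (84.37630462646484, 50.16484832763672), 13.324530601501465)
[[ 0.5976 -0.1331  0.075 ]
 [ 0.7196 -0.1658  0.075 ]
 [ 0.6694 -0.3627  0.075 ]
 [ 0.5492 -0.3268  0.075 ]]
[ 0.5921 -0.1734  0.042 ]
[ 0.578  -0.2361  0.042 ]
[ 0.5675 -0.2936  0.042 ]
knob top [0.5174 0.19   0.106 ] plunger [ 0.6571 -0.2498  0.125 ]
```

Request:
{"name": "servo_tool", "arguments": {"series": [[0.52,-0.93,-0.07,0,0,-0.133,0.5],[0.52,-0.93,-0.07,0,0,-0.133,0.5],[0.52,-0.93,-0.07,0,0,-0.133,0.5],[0.52,-0.93,-0.07,0,0,-0.133,0.5]]}}

```text
time: 2.05
tool_pos: [0.3658, 0.4677, 0.2203]
tcp_rot: [1.31, 2.854, -0.004]
wrist_force: [0.3, 0.4, -0.2]
width: 0.5
grip_force: 0.0
```

Request:
{"name": "servo_tool", "arguments": {"series": [[0.52,-0.93,-0.07,0,0,-0.133,0.5],[0.52,-0.93,-0.07,0,0,-0.133,0.5],[0.52,-0.93,-0.07,0,0,-0.133,0.5],[0.52,-0.93,-0.07,0,0,-0.133,0.5]]}}

```text
time: 2.45
tool_pos: [0.4438, 0.3289, 0.2101]
tcp_rot: [1.873, 2.521, -0.001]
wrist_force: [-1.0, 0.0, -0.7]
width: 0.498
grip_force: 0.0
```

Request:
{"name": "servo_tool", "arguments": {"series": [[0.52,-0.93,-0.07,0,0,-0.133,0.5],[0.52,-0.93,-0.07,0,0,-0.133,0.5],[0.52,-0.93,-0.07,0,0,-0.133,0.5],[0.52,-0.93,-0.07,0,0,-0.133,0.5],[0.52,-0.93,-0.07,0,0,-0.133,0.5],[0.52,-0.93,-0.07,0,0,-0.133,0.5]]}}

```text
time: 3.05
tool_pos: [0.5198, 0.1942, 0.1999]
tcp_rot: [-2.349, -2.085, -0.001]
wrist_force: [0.3, -0.2, 0.1]
width: 0.5
grip_force: 0.0
```

```bash
cat >> h.py <<'E'
def state():
    s=bot.read_state(); from scipy.spatial.transform import Rotation as Ro
    R=Ro.from_rotvec(s["tcp_rot"]).as_matrix(); 
    print("t %.1f pos %s phi %.2f tilt %s F %s w %.3f g %.1f"%(s["time"],np.round(s["tool_pos"],4),np.degrees(np.arctan2(R[1,1],R[0,1])),np.round(R[:2,2],3),np.round(s["wrist_force"],1),s["width"],s["grip_force"]),"q6 %.2f"%s["q"][5])
    return s
E
python3 - <<'E'
from h import *
np.set_printoptions(precision=4,suppress=True)
state()
a=np.array([.5186,.1915])
for n,(u,v),z in(("winL",(221.8,297.3),.055),("winR",(321.8,304.8),.055),("winLi",(256.7,270),.055),("winRi",(294.5,274.5),.055),("keyA",(253.6,289.7),.032),("A1",(248.2,274),.032),("A2",(257.3,303.3),.032)):
    p=at_z("top",u,v,z)[:2]; d=p-a; print(n,p,np.hypot(*d),np.degrees(np.arctan2(d[1],d[0])))
im=shot("side","side1")
cv2.imwrite("pics/c2.png",cv2.cvtColor(cv2.resize(im[140:250,300:420],None,fx=5,fy=5,interpolation=2),cv2.COLOR_RGB2BGR))
for s,d in((1,-.134),(0,-.196),(-1,-.258)): print(proj("side",(.575+.62e-1*s*np.sin(np.radians(14)),-.233+.062*s*np.cos(np.radians(14)),.042)))
print(tri((274.7,253.3),proj("side",(.5186,.1915,.106))))
E
```

```text
t 3.0 pos [0.5198 0.1942 0.1999] phi -6.81 tilt [-0.     0.001] F [ 0.3 -0.2  0.1] w 0.500 g 0.0 q6 0.43
winL [0.4222 0.32  ] 0.1606467619941666 126.89350606422511
winR [0.4033 0.0827] 0.15853596737278788 -136.65564002984226
winLi [0.4871 0.2383] 0.05639424417087363 123.98065115126133
winRi [0.4758 0.1476] 0.06130430631458981 -134.2914939845916
keyA [0.4421 0.2477] 0.09489567125304385 143.67821652128342
A1 [0.4805 0.2616] 0.07977064274459007 118.52897575954096
A2 [0.4093 0.2382] 0.11887756447885982 156.8840118713069
(np.float64(349.6726051300464), np.float64(202.8617445596467))
(np.float64(366.0191849348982), np.float64(193.6397142483372))
(np.float64(381.60633413161025), np.float64(184.84612170023019))
[0.5189 0.1912 0.1057]
```

View pics/c2.png

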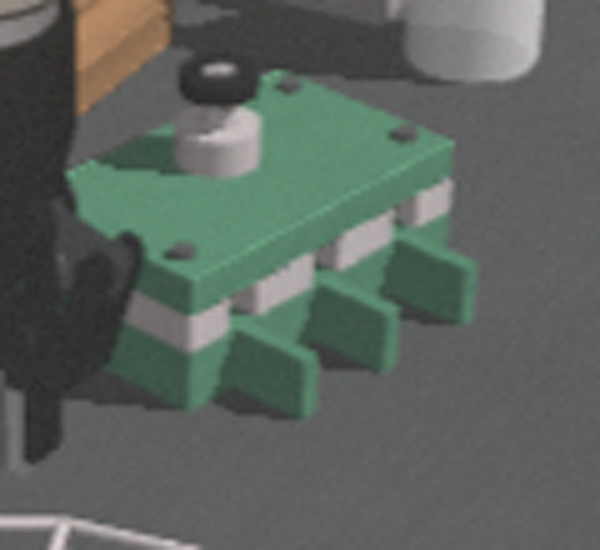

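The side crop shows the three mouths at about (347,203), (365,196) and (380,185). My projection of the fixture model agrees to within about 3 px. The key in the window is clear of the guard rods, so I'll take it where it lies.

Request:
{"name": "servo_tool", "arguments": {"series": [[-0.625,0.331,-0.2,0,0,-0.362,0.6],[-0.625,0.331,-0.2,0,0,-0.362,0.6],[-0.625,0.331,-0.6,0,0,-0.362,0.6],[-0.625,0.331,-0.6,0,0,-0.362,0.6],[-0.625,0.331,-0.6,0,0,-0.362,0.6],[-0.625,0.331,-0.6,0,0,-0.362,0.6],[-0.625,0.331,-0.6,0,0,-0.362,0.6],[-0.625,0.331,-0.6,0,0,-0.362,0.6],[-0.625,0.331,-0.6,0,0,-0.362,0.6],[-0.625,0.331,-0.6,0,0,-0.362,0.6]]}}

```text
time: 4.1
tool_pos: [0.4258, 0.2437, 0.11]
tcp_rot: [-3.102, -0.497, -0.0]
wrist_force: [-0.4, 0.1, 0.2]
width: 0.398
grip_force: 0.0
```

```bash
python3 - <<'E'
from h import *
state(); a=shot("top");b=shot("side")
c=np.hstack([cv2.resize(a[215:335,200:330],None,fx=3,fy=3,interpolation=2),cv2.resize(b[215:335,240:370],None,fx=3,fy=3,interpolation=2)])
cv2.imwrite("pics/c3.png",cv2.cvtColor(c,cv2.COLOR_RGB2BGR))
print("B",tri((313.6,262.8),(323.6,277.7)))
for n in("top","side"): print(n,[proj(n,p) for p in((.4093,.2382,.032),(.4473,.2507,.032))])
E
```

```text
t 4.1 pos [0.4258 0.2437 0.11  ] phi -71.79 tilt [0. 0.] F [-0.4  0.1  0.2] w 0.398 g 0.0 q6 1.72
B [0.50815592 0.10231577 0.02837367]
top [(np.float64(257.28804593771736), np.float64(303.2862722225923)), (np.float64(252.40629835737377), np.float64(287.58104273858027))]
side [(np.float64(334.36289457596286), np.float64(331.76026656868453)), (np.float64(313.28776998203557), np.float64(328.74991060449355))]
```

View pics/c3.png

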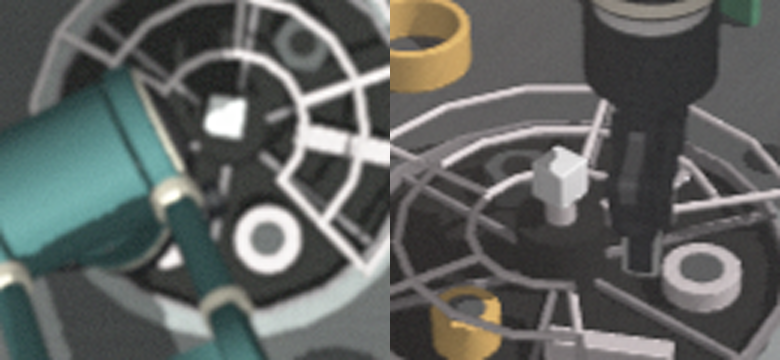

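The side crop puts key A's bar from (293,329) to (334,332). That matches the position and the 32 mm top height I got from the top view, so I'll descend and grip.

Request:
{"name": "servo_tool", "arguments": {"series": [[0,0,-0.25,0,0,0,0.6],[0,0,-0.45,0,0,0,0.6],[0,0,-0.53,0,0,0,0.6],[0,0,-0.57,0,0,0,0.6],[0,0,-0.6,0,0,0,0.6],[0,0,-0.6,0,0,0,0.6]]}}

```text
time: 4.8
tool_pos: [0.4271, 0.2428, 0.0203]
tcp_rot: [-3.103, -0.49, -0.002]
wrist_force: [-0.3, -0.3, 0.1]
width: 0.406
grip_force: 0.0
```

Request:
{"name": "servo_tool", "arguments": {"series": [[0,0,0,0,0,0,1],[0,0,0,0,0,0,1],[0,0,0,0,0,0,1],[0,0,0,0,0,0,1],[0,0,0,0,0,0,1],[0,0,0,0,0,0,1]], "newtons": 80}}

```text
time: 5.4
tool_pos: [0.4277, 0.2432, 0.0212]
tcp_rot: [-3.102, -0.49, -0.004]
wrist_force: [-1.5, 0.8, 6.9]
width: 0.162
grip_force: 80.1
```

Request:
{"name": "servo_tool", "arguments": {"series": [[0,0,0.05,0,0,0,1],[0,0,0.2,0,0,0,1],[0,0,0.5,0,0,0,1],[0,0,0.85,0,0,0,1],[0,0,0.85,0,0,0,1],[0,0,0.85,0,0,0,1]]}}

```text
time: 6.0
tool_pos: [0.4276, 0.243, 0.1494]
tcp_rot: [-3.102, -0.49, -0.006]
wrist_force: [-0.6, -0.6, -1.7]
width: 0.159
grip_force: 79.4
```

```bash
python3 - <<'E'
from h import *
state(); b=shot("side")
cv2.imwrite("pics/c4.png",cv2.cvtColor(cv2.resize(b[170:340,220:420],None,fx=3,fy=3,interpolation=2),cv2.COLOR_RGB2BGR))
E
```

```text
t 6.0 pos [0.4276 0.243  0.1494] phi -72.06 tilt [0.004 0.002] F [-0.6 -0.6 -1.7] w 0.159 g 79.4 q6 1.72
```

View pics/c4.png

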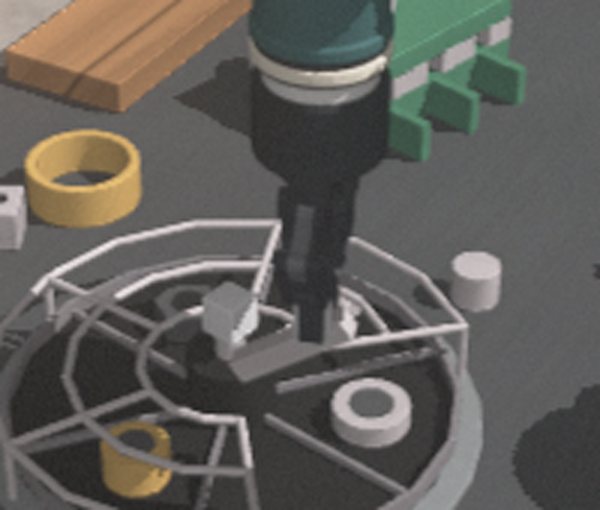

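```bash
python3 - <<'E'
from h import *
d=np.array([np.cos(np.radians(18)),np.sin(np.radians(18)),0]);n=np.array([-d[1],d[0],0])
p=np.array([.4276,.243,.1494])
for h in(-.004,.012):
  for w in(.008,-.008):
    for L in(-.02,.06): 
        u,v=proj("side",p+d*L+n*w+[0,0,h]); print(h,w,L,round((u-220)*3),round((v-170)*3))
E
```

```text
-0.004 0.008 -0.02 346 350
-0.004 0.008 0.06 212 332
-0.004 -0.008 -0.02 351 333
-0.004 -0.008 0.06 219 315
0.012 0.008 -0.02 347 328
0.012 0.008 0.06 212 310
0.012 -0.008 -0.02 352 311
0.012 -0.008 0.06 218 294
```

The side crop shows the key held but pitched about 25° head-down: its free end is at crop (240,375), where a level key would be at about (215,320). I'll lay it flat on clear table near the fixture and regrip it at the centre with more force.

Request:
{"name": "servo_tool", "arguments": {"series": [[0,0,0.33,0,0,0,1],[0.0,-0.1,0.33,0,0,0,1],[0.07,-0.4,0.33,0,0,-0.03,1],[0.07,-0.77,0.33,0,0,-0.059,1],[0.07,-0.77,0.33,0,0,-0.059,1]], "newtons": 110}}

```text
time: 6.55
tool_pos: [0.4348, 0.1223, 0.1939]
tcp_rot: [3.132, 0.192, -0.009]
wrist_force: [-0.3, 1.1, -1.6]
width: 0.14
grip_force: 110.2
```

Request:
{"name": "servo_tool", "arguments": {"series": [[0.03,-0.3,0,0,0,-0.03,1],[0.07,-0.6,0,0,0,-0.059,1],[0.07,-0.77,0,0,0,-0.059,1],[0.07,-0.77,0,0,0,-0.059,1]]}}

```text
time: 6.95
tool_pos: [0.4459, 0.0091, 0.1944]
tcp_rot: [3.139, -0.096, -0.007]
wrist_force: [-0.1, -0.0, -0.9]
width: 0.142
grip_force: 110.2
```

Request:
{"name": "servo_tool", "arguments": {"series": [[0.03,-0.3,0,0,0,-0.03,1],[0.07,-0.6,-0.1,0,0,-0.059,1],[0.07,-0.77,-0.5,0,0,-0.059,1],[0.07,-0.77,-0.8,0,0,-0.059,1],[0.07,-0.77,-0.85,0,0,-0.059,1],[0.07,-0.77,-0.85,0,0,-0.059,1]]}}

```text
time: 7.55
tool_pos: [0.453, -0.1021, 0.064]
tcp_rot: [-3.116, 0.38, 0.018]
wrist_force: [-0.0, 1.1, -2.0]
width: 0.141
grip_force: 110.1
```

```bash
python3 - <<'E'
from h import *
state(); a=shot("top"); b=shot("side")
c=np.hstack([cv2.resize(a[175:355,330:500],None,fx=2.3,fy=2.3,interpolation=2),cv2.resize(b[165:345,300:470],None,fx=2.3,fy=2.3,interpolation=2)])
cv2.imwrite("pics/c5.png",cv2.cvtColor(c,cv2.COLOR_RGB2BGR))
for z in(.0,.03): print(at_z("top",361,291,z))
E
```

```text
t 7.5 pos [ 0.453  -0.1021  0.064 ] phi -103.92 tilt [-0.011  0.004] F [-0.   1.1 -2. ] w 0.141 g 110.1 q6 1.54
[ 0.44081628 -0.01491881  0.        ]
[ 0.43793752 -0.01262785  0.03      ]
```

View pics/c5.png

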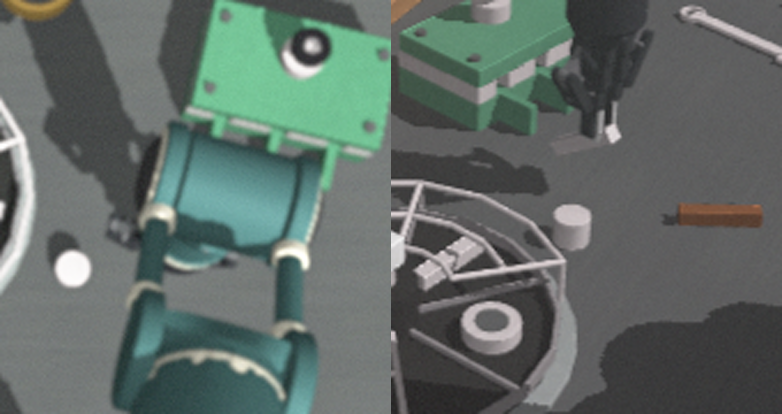

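The side half shows the key held with its head end low at crop (553,150), above bare table, and the spacer clear at (572,227). I'll lower it with a light grip so it levels.

Request:
{"name": "servo_tool", "arguments": {"series": [[0,0,-0.1,0,0,0,1],[0,0,-0.17,0,0,0,1],[0,0,-0.22,0,0,0,1],[0,0,-0.26,0,0,0,1],[0,0,-0.3,0,0,0,1],[0,0,-0.33,0,0,0,1],[0,0,-0.35,0,0,0,1],[0,0,-0.37,0,0,0,1],[0,0,-0.37,0,0,0,1]], "newtons": 22}}

```text
time: 8.55
tool_pos: [0.4597, -0.1046, 0.0166]
tcp_rot: [3.117, -0.38, 0.005]
wrist_force: [-7.2, -0.1, 16.6]
width: 0.14
grip_force: 118.7
```

Request:
{"name": "servo_tool", "arguments": {"series": [[0,0,0,0,0,0,0.75],[0,0,0,0,0,0,0.65],[0,0,0,0,0,0,0.6],[0,0,0.1,0,0,0,0.6],[0,0,0.5,0,0,0,0.6],[0,0,0.9,0,0,0,0.6],[0,0,0.9,0,0,0,0.6]]}}

```text
time: 9.25
tool_pos: [0.4609, -0.1047, 0.1538]
tcp_rot: [3.117, -0.38, 0.012]
wrist_force: [0.4, -0.1, 0.0]
width: 0.4
grip_force: 0.0
```

Request:
{"name": "servo_tool", "arguments": {"series": [[0.2,0.5,0.2,0,0,0,0.6],[0.4,0.95,0.4,0,0,0,0.6],[0.4,0.95,0.4,0,0,0,0.6],[0.4,0.95,0.4,0,0,0,0.6]]}}

```text
time: 9.65
tool_pos: [0.5205, 0.0419, 0.2113]
tcp_rot: [-3.117, 0.376, -0.007]
wrist_force: [0.8, -0.4, 0.8]
width: 0.399
grip_force: 0.0
```

```bash
python3 - <<'E'
from h import *
state(); a=shot("top"); b=shot("side")
c=np.hstack([cv2.resize(a[175:355,330:500],None,fx=2.3,fy=2.3,interpolation=2),cv2.resize(b[165:345,300:470],None,fx=2.3,fy=2.3,interpolation=2)])
cv2.imwrite("pics/c6.png",cv2.cvtColor(c,cv2.COLOR_RGB2BGR))
for x in bars(a,box=(380,240,500,340),lo=140,amin=30): print(x)
for x in bars(b,box=(340,200,450,260),lo=140,amin=30): print(x)
E
```

```text
t 9.7 pos [0.5205 0.0419 0.2113] phi -103.76 tilt [0.005 0.002] F [ 0.8 -0.4  0.8] w 0.399 g 0.0 q6 1.84
(array([410.4, 277.4]), np.int32(280), ((410.4422912597656, 277.2884826660156), (8.43299388885498, 34.12420654296875), 11.309932708740234))
(array([393.8, 275.5]), np.int32(108), ((393.5, 275.5), (9.0, 15.0), 90.0))
(array([386.3, 319.5]), np.int32(63), ((386.20001220703125, 319.60003662109375), (15.205260276794434, 4.4721360206604), 26.56505012512207))
(array([342.4, 204.1]), np.int32(39), ((342.5, 204.0), (8.0, 5.0), 90.0))
(array([387.8, 232.9]), np.int32(147), ((387.4161071777344, 232.59896850585938), (33.02811050415039, 7.5005364418029785), 33.17851257324219))
(array([348.3, 254.7]), np.int32(35), ((348.3471374511719, 254.78024291992188), (19.23389434814453, 1.6759827136993408), 28.610462188720703))
(array([378.3, 256.8]), np.int32(85), ((378.5, 256.5), (5.0, 15.0), 90.0))
```

View pics/c6.png

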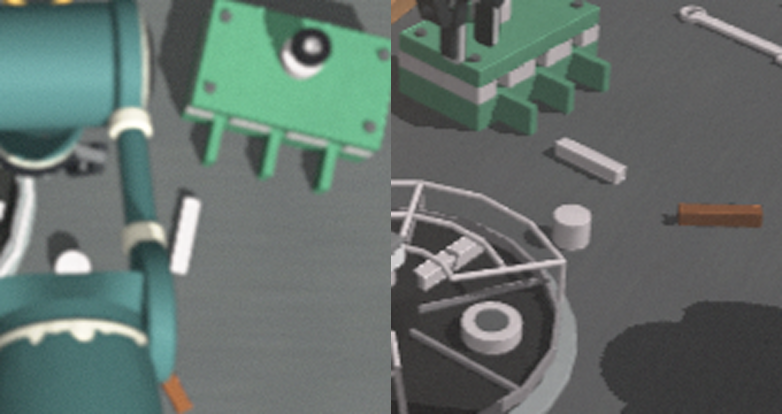

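```bash
python3 - <<'E'
from h import *
np.set_printoptions(precision=4,suppress=True)
T={"bl":(427.8,182),"br":(496.5,198.5),"fl":(421.3,213.3),"fr":(490.4,230.2)}
S={"br":(358,157.2),"fr":(380.8,166.6),"fl":(336.4,190)}
P={k:at_z("top",*v,.076)[:2] for k,v in T.items()}; print(P)
for k in S: print(k,tri(T[k],S[k]))
c=sum(P.values())/4
ex=(P["bl"]+P["br"]-P["fl"]-P["fr"]);ey=(P["bl"]+P["fl"]-P["br"]-P["fr"])
print("c",c,"ang",np.degrees(np.arctan2(ex[1],ex[0])),np.degrees(np.arctan2(-ey[0],ey[1])))
a=np.radians(-14);e=np.array([np.cos(a),np.sin(a)])
print("slot1?",c-.06*e)
# key on table
print("key top",at_z("top",410.4,277.4,.016),"tri",tri((410.4,277.4),(387.4,232.6)))
r=((410.442,277.288),(8.43,34.12),11.31); q=np.array([at_z("top",*x,.016)[:2] for x in cv2.boxPoints(r)]);print(q)
for i in range(4):
    d=q[(i+1)%4]-q[i]; print(np.hypot(*d),np.degrees(np.arctan2(d[1],d[0])))
E
```

```text
{'bl': array([ 0.6979, -0.1766]), 'br': array([ 0.6556, -0.3408]), 'fl': array([ 0.6197, -0.1576]), 'fr': array([ 0.5773, -0.321 ])}
br [ 0.6544 -0.3411  0.0762]
fr [ 0.5772 -0.3204  0.0776]
fl [ 0.6193 -0.1573  0.0775]
c [ 0.6376 -0.249 ] ang -13.91150769534621 -14.489566384690338
slot1? [ 0.5794 -0.2345]
key top [ 0.4722 -0.136   0.016 ] tri [ 0.4715 -0.1364  0.0153]
[[ 0.4334 -0.1164]
 [ 0.5162 -0.1358]
 [ 0.512  -0.1561]
 [ 0.4293 -0.1365]]
0.08504748980998013 -13.175605863532118
0.02076038203952021 -101.78903152205957
0.08500261452576874 166.6603815118879
0.020518286452665638 78.35365670170505
```

Request:
{"name": "servo_tool", "arguments": {"series": [[-0.17,-0.35,0,0,0,0,0.6],[-0.34,-0.7,-0.2,0,0,0,0.6],[-0.34,-0.98,-0.5,0,0,0.002,0.6],[-0.34,-0.98,-0.87,0,0,0.002,0.6],[-0.34,-0.98,-0.87,0,0,0.002,0.6]]}}

```text
time: 10.25
tool_pos: [0.4627, -0.1105, 0.0744]
tcp_rot: [3.119, -0.376, -0.008]
wrist_force: [-0.3, 0.7, -0.0]
width: 0.401
grip_force: 0.0
```

Request:
{"name": "servo_tool", "arguments": {"series": [[0,-0.2,-0.1,0,0,0,0.6],[0,-0.2,-0.3,0,0,0,0.6],[0,-0.2,-0.42,0,0,0,0.6],[0,-0.2,-0.48,0,0,0,0.6],[0,-0.2,-0.48,0,0,0,0.6]]}}

```text
time: 10.75
tool_pos: [0.4642, -0.1385, 0.0043]
tcp_rot: [-3.119, 0.372, 0.008]
wrist_force: [0.7, 0.2, 0.2]
width: 0.397
grip_force: 0.0
```

```bash
python3 -c "
from h import *
state()"
```

```text
t 10.8 pos [ 0.4642 -0.1385  0.0043] phi -103.61 tilt [-0.005  0.001] F [0.7 0.2 0.2] w 0.397 g 0.0 q6 1.47
```

Request:
{"name": "servo_tool", "arguments": {"series": [[0.04,0.01,0.02,0,0,0,0.6],[0.04,0.01,0.02,0,0,0,0.6],[0.04,0.01,0.02,0,0,0,1],[0.04,0.01,0.02,0,0,0,1],[0.04,0.01,0.02,0,0,0,1],[0.04,0.01,0.02,0,0,0,1],[0.04,0.01,0.02,0,0,0,1]], "newtons": 110}}

```text
time: 11.45
tool_pos: [0.4744, -0.1373, 0.0111]
tcp_rot: [3.119, -0.37, 0.005]
wrist_force: [0.1, 0.5, 7.4]
width: 0.138
grip_force: 108.0
```

Request:
{"name": "servo_tool", "arguments": {"series": [[0,0,0.03,0,0,0,1],[0,0,0.1,0,0,0,1],[0,0,0.25,0,0,0,1],[0,0,0.4,0,0,0,1],[0,0,0.4,0,0,0,1]]}}

```text
time: 11.95
tool_pos: [0.4758, -0.1379, 0.0729]
tcp_rot: [3.118, -0.371, 0.011]
wrist_force: [0.0, -0.2, -2.4]
width: 0.132
grip_force: 108.1
```

```bash
python3 - <<'E'
from h import *
s=state(); b=shot("side")
cv2.imwrite("pics/c7.png",cv2.cvtColor(cv2.resize(b[150:270,310:450],None,fx=5,fy=5,interpolation=2),cv2.COLOR_RGB2BGR))
p=s["tool_pos"];a=np.radians(-13.6);d=np.array([np.cos(a),np.sin(a),0]);n=np.array([-d[1],d[0],0])
for h in(-.005,.011):
  for L in(-.036,.044): u,v=proj("side",p+d*L+n*.008+[0,0,h]); print(h,L,round((u-310)*5),round((v-150)*5))
E
```

```text
t 11.9 pos [ 0.4758 -0.1379  0.0729] phi -103.55 tilt [ 0.007 -0.002] F [ 0.  -0.2 -2.4] w 0.132 g 108.1 q6 1.47
-0.005 -0.036 438 349
-0.005 0.044 301 286
0.011 -0.036 440 319
0.011 0.044 302 257
```

View pics/c7.png

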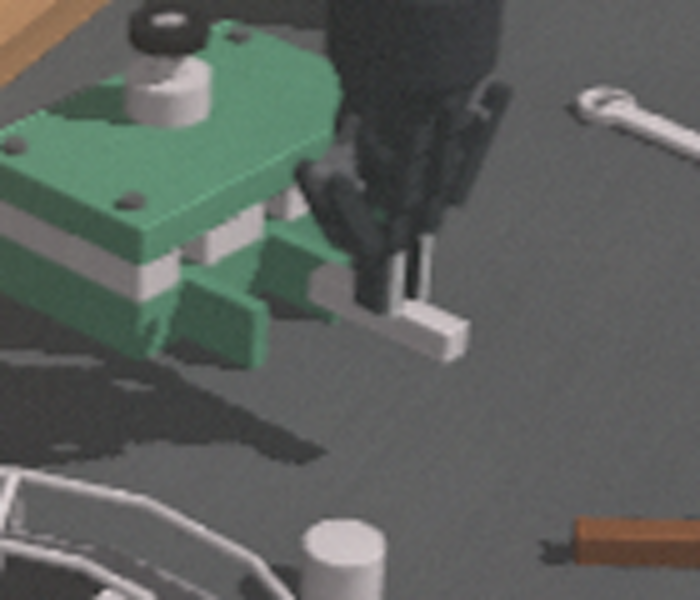

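The crop shows key A gripped level at its centre, tail at (455,345) and head at (315,285). I'll move it in front of slot 2.

Request:
{"name": "servo_tool", "arguments": {"series": [[0.15,-0.05,0,0,0,-0.004,1],[0.3,-0.11,0,0,0,-0.004,1],[0.465,-0.166,0,0,0,-0.004,1],[0.465,-0.166,0,0,0,-0.004,1],[0.465,-0.166,-0.1,0,0,-0.004,1],[0.465,-0.166,-0.14,0,0,-0.004,1],[0.465,-0.166,-0.14,0,0,-0.004,1]]}}

```text
time: 12.7
tool_pos: [0.5401, -0.161, 0.0459]
tcp_rot: [-3.116, 0.39, 0.007]
wrist_force: [-0.9, -0.5, -1.5]
width: 0.132
grip_force: 108.1
```

```bash
cat >> h.py <<'E'
E0=np.array([np.cos(np.radians(-14.3)),np.sin(np.radians(-14.3))]); N0=np.array([-E0[1],E0[0]])
SL={0:np.array([.5787,-.2352])-.062*N0,1:np.array([.5787,-.2352]),2:np.array([.5787,-.2352])+.062*N0}
def rel(i):
    s=state(); d=s["tool_pos"][:2]-SL[i]; print("slot%d: along %.4f lat %.4f"%(i,d@E0,d@N0)); return s
E
python3 - <<'E'
from h import *
s=rel(2); a=shot("top"); b=shot("side")
c=np.hstack([cv2.resize(a[200:290,385:475],None,fx=4.4,fy=4.4,interpolation=2),cv2.resize(b[160:250,320:410],None,fx=4.4,fy=4.4,interpolation=2)])
cv2.imwrite("pics/c8.png",cv2.cvtColor(c,cv2.COLOR_RGB2BGR))
E
```

```text
t 12.7 pos [ 0.5401 -0.161   0.0459] phi -104.28 tilt [-0.004  0.002] F [-0.9 -0.5 -1.5] w 0.132 g 108.1 q6 1.49
slot2: along -0.0557 lat 0.0004
```

View pics/c8.png

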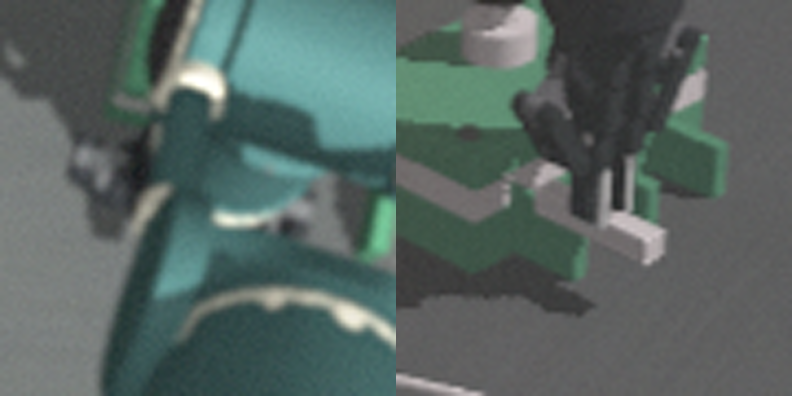

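Request:
{"name": "servo_tool", "arguments": {"series": [[0.05,-0.013,0,0,0,0,1],[0.1,-0.026,0,0,0,0,1],[0.13,-0.033,0,0,0,0,1],[0.155,-0.04,0,0,0,0,1],[0.155,-0.04,0,0,0,0,1]]}}

```text
time: 13.3
tool_pos: [0.5669, -0.1682, 0.0484]
tcp_rot: [3.117, -0.39, 0.002]
wrist_force: [0.5, -0.6, -2.9]
width: 0.134
grip_force: 108.0
```

```bash
python3 -c "
from h import *
rel(2)"
```

```text
t 13.3 pos [ 0.5669 -0.1682  0.0484] phi -104.28 tilt [ 0.001 -0.   ] F [ 0.5 -0.6 -2.9] w 0.134 g 108.0 q6 1.49
slot2: along -0.0280 lat 0.0000
```

Request:
{"name": "servo_tool", "arguments": {"series": [[0.04,-0.01,-0.01,0,0,0,1],[0.07,-0.018,-0.01,0,0,0,1],[0.085,-0.022,-0.01,0,0,0,1],[0.085,-0.022,-0.01,0,0,0,1]]}}

```text
time: 13.7
tool_pos: [0.5793, -0.1714, 0.047]
tcp_rot: [3.117, -0.391, 0.001]
wrist_force: [-0.2, 0.2, -2.0]
width: 0.132
grip_force: 108.1
```

```bash
python3 -c "
from h import *
rel(2)"
```

```text
t 13.7 pos [ 0.5793 -0.1714  0.047 ] phi -104.29 tilt [ 0.001 -0.   ] F [-0.2  0.2 -2. ] w 0.132 g 108.1 q6 1.49
slot2: along -0.0152 lat -0.0001
```

Request:
{"name": "servo_tool", "arguments": {"series": [[0,0,-0.015,0,0,0,1],[0,0,-0.015,0,0,0,0.7],[0,0,-0.015,0,0,0,0.65],[0,0,-0.015,0,0,0,0.65],[0,0,0.15,0,0,0,0.65],[0,0,0.35,0,0,0,0.65],[0,0,0.35,0,0,0,0.65],[-0.2,0.05,0.35,0,0,0,1],[-0.43,0.11,0.35,0,0,0,1],[-0.43,0.11,0.35,0,0,0,1],[-0.43,0.11,0.2,0,0,0,1],[-0.43,0.11,0,0,0,0,1],[-0.43,0.11,-0.05,0,0,0,1],[-0.43,0.11,-0.05,0,0,0,1]]}}

```text
time: 15.1
tool_pos: [0.5128, -0.1542, 0.0375]
tcp_rot: [-3.116, 0.39, 0.006]
wrist_force: [-1.3, -0.9, -0.1]
width: -0.002
grip_force: 0.0
```

```bash
python3 -c "
from h import *
rel(2)"
```

```text
t 15.1 pos [ 0.5128 -0.1542  0.0375] phi -104.28 tilt [-0.004  0.001] F [-1.3 -0.9 -0.1] w -0.002 g 0.0 q6 1.48
slot2: along -0.0839 lat 0.0002
```

Request:
{"name": "servo_tool", "arguments": {"series": [[0.08,-0.02,0,0,0,0,1],[0.12,-0.031,0,0,0,0,1],[0.15,-0.038,0,0,0,0,1],[0.18,-0.046,0,0,0,0,1],[0.21,-0.054,0,0,0,0,1],[0.235,-0.06,0,0,0,0,1],[0.235,-0.06,0,0,0,0,1]]}}

```text
time: 15.8
tool_pos: [0.5503, -0.164, 0.0395]
tcp_rot: [3.117, -0.391, 0.002]
wrist_force: [-0.2, -0.5, 0.5]
width: 0.0
grip_force: 0.0
```

```bash
python3 -c "
from h import *
rel(2)"
```

```text
t 15.8 pos [ 0.5503 -0.164   0.0395] phi -104.28 tilt [ 0.001 -0.   ] F [-0.2 -0.5  0.5] w 0.000 g 0.0 q6 1.49
slot2: along -0.0451 lat 0.0000
```

Now small steps forward until the stop pushes back.

Request:
{"name": "servo_tool", "arguments": {"series": [[0.01,-0.0025,0,0,0,0,1],[0.02,-0.005,0,0,0,0,1],[0.03,-0.0075,0,0,0,0,1],[0.03,-0.0075,0,0,0,0,1]]}}

```text
time: 16.2
tool_pos: [0.5541, -0.1649, 0.0392]
tcp_rot: [3.117, -0.391, 0.0]
wrist_force: [-0.6, -0.9, -0.5]
width: -0.003
grip_force: 0.2
```

Request:
{"name": "servo_tool", "arguments": {"series": [[0.01,-0.0025,0,0,0,0,1],[0.02,-0.005,0,0,0,0,1],[0.02,-0.005,0,0,0,0,1]]}}

```text
time: 16.5
tool_pos: [0.5573, -0.1657, 0.0393]
tcp_rot: [3.117, -0.391, 0.001]
wrist_force: [-0.9, -0.5, -0.4]
width: -0.003
grip_force: 0.1
```

```bash
python3 -c "
from h import *
rel(2)"
```

```text
t 16.5 pos [ 0.5573 -0.1657  0.0393] phi -104.28 tilt [ 0. -0.] F [-0.9 -0.5 -0.4] w -0.003 g 0.1 q6 1.49
slot2: along -0.0379 lat 0.0001
```

Request:
{"name": "servo_tool", "arguments": {"series": [[0.01,-0.0025,0,0,0,0,1],[0.02,-0.005,0,0,0,0,1],[0.02,-0.005,0,0,0,0,1]]}}

```text
time: 16.8
tool_pos: [0.5575, -0.1657, 0.039]
tcp_rot: [-3.116, 0.39, 0.009]
wrist_force: [-6.7, 2.5, 5.2]
width: -0.002
grip_force: 3.9
```

```bash
python3 - <<'E'
from h import *
rel(2); b=shot("side")
cv2.imwrite("pics/c9.png",cv2.cvtColor(cv2.resize(b[160:250,310:420],None,fx=5,fy=5,interpolation=2),cv2.COLOR_RGB2BGR))
E
```

```text
t 16.8 pos [ 0.5575 -0.1657  0.039 ] phi -104.27 tilt [-0.006  0.002] F [-6.7  2.5  5.2] w -0.002 g 3.9 q6 1.49
slot2: along -0.0378 lat 0.0001
```

View pics/c9.png

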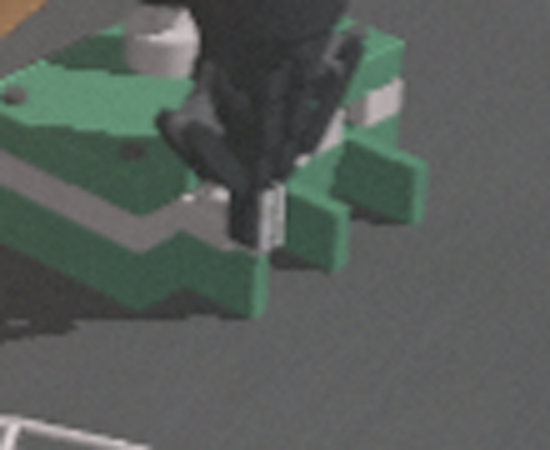

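The crop shows the key in the slot with the fingers behind its tail at (265,225). The force jumped to 7 N with the arm no longer advancing. A little more push will confirm the stop.

Request:
{"name": "servo_tool", "arguments": {"series": [[0.01,-0.0025,0,0,0,0,1],[0.02,-0.005,0,0,0,0,1],[0.02,-0.005,0,0,0,0,1]]}}

```text
time: 17.15
tool_pos: [0.5575, -0.1656, 0.0384]
tcp_rot: [-3.115, 0.39, 0.019]
wrist_force: [-15.4, 3.6, 10.7]
width: 0.001
grip_force: 7.5
```

Request:
{"name": "servo_tool", "arguments": {"series": [[-0.1,0.025,0,0,0,0,1],[-0.15,0.04,0.1,0,0,0,0.7],[-0.15,0.04,0.5,0,0,0,0.5],[-0.15,0.3,0.95,0,0,0,0.5],[-0.15,0.7,0.95,0,0,0,0.5],[-0.15,0.95,0.95,0,0,0,0.5],[-0.15,0.95,0.95,0,0,0,0.5]]}}

```text
time: 17.85
tool_pos: [0.5419, -0.0215, 0.1845]
tcp_rot: [-3.116, 0.388, -0.008]
wrist_force: [-0.4, 0.3, -0.1]
width: 0.501
grip_force: 0.0
```

```bash
python3 - <<'E'
from h import *
np.set_printoptions(precision=4,suppress=True)
state(); a=shot("top"); b=shot("side")
for n,im in(("top",a),("side",b)):
    print(n,[tuple(np.round(x,1)) for x in marks("key0_centre",n)])
    for t in bot.trace("key0_centre",n):
        p=np.argwhere(t["mask"])[:,::-1].astype(np.float32); print(round(t["score"],2),len(p),cv2.minAreaRect(p))
print("home centre proj",[proj(n,(*(SL[2]+.01*E0),.042)) for n in("top","side")])
for z in range(1): print("mid exposed",[proj(n,(*(SL[2]-.015*E0),.05)) for n in("top","side")])
E
```

```text
t 17.9 pos [ 0.5419 -0.0215  0.1845] phi -104.19 tilt [0.005 0.001] F [-0.4  0.3 -0.1] w 0.501 g 0.0 q6 1.73
top [(np.float64(0.7), np.float64(474.7), np.float64(238.7)), (np.float64(0.7), np.float64(314.3), np.float64(263.2)), (np.float64(0.3), np.float64(427.0), np.float64(226.4))]
0.55 160 ((315.4529724121094, 263.7117919921875), (29.39407730102539, 7.0502400398254395), 12.52880859375)
side [(np.float64(0.7), np.float64(323.9), np.float64(277.8)), (np.float64(0.6), np.float64(441.9), np.float64(260.3))]
0.67 342 ((442.9930725097656, 257.6663513183594), (36.260196685791016, 10.074591636657715), 2.385944128036499)
0.49 272 ((324.808837890625, 278.5147399902344), (10.632911682128906, 31.041240692138672), 59.03623962402344)
home centre proj [(np.float64(427.10271680858403), np.float64(222.88925191604912)), (np.float64(345.60770591236076), np.float64(200.56630837181117))]
mid exposed [(np.float64(425.63568619018673), np.float64(231.86690564689957)), (np.float64(353.35546749325147), np.float64(201.41166377090542))]
```

Request:
{"name": "servo_tool", "arguments": {"series": [[-0.077,0.72,0,0,0,0.27,0.5],[-0.077,0.72,0,0,0,0.27,0.5],[-0.077,0.72,0,0,0,0.27,0.5],[-0.077,0.72,0,0,0,0.27,0.5],[-0.077,0.72,0,0,0,0.27,0.5],[-0.077,0.72,0,0,0,0.27,0.5]]}}

```text
time: 18.75
tool_pos: [0.5289, 0.0822, 0.181]
tcp_rot: [3.0, 0.932, -0.002]
wrist_force: [0.2, -0.6, 0.3]
width: 0.497
grip_force: 0.0
```

Request:
{"name": "servo_tool", "arguments": {"series": [[-0.077,0.7,0,0,0,0.27,0.5],[-0.077,0.7,0,0,0,0.27,0.5],[-0.077,0.7,0,0,0,0.27,0.5],[-0.077,0.7,0,0,0,0.27,0.5],[-0.077,0.7,0,0,0,0.27,0.5],[-0.077,0.7,0,0,0,0.27,0.5],[-0.077,0.7,0,0,0,0.27,0.5]]}}

```text
time: 19.45
tool_pos: [0.5176, 0.1871, 0.181]
tcp_rot: [-2.356, -2.078, 0.002]
wrist_force: [0.1, -0.7, -0.2]
width: 0.502
grip_force: 0.0
```

```bash
python3 -c "
from h import *
state()"
```

```text
t 19.4 pos [0.5176 0.1871 0.181 ] phi -7.18 tilt [-0.001 -0.001] F [ 0.1 -0.7 -0.2] w 0.502 g 0.0 q6 0.43
```

Correct the position (+1, +4.5 mm), go down to z 0.082, and grip the knob gently.

Request:
{"name": "servo_tool", "arguments": {"series": [[0.01,0.03,-0.2,0,0,0,0.5],[0.01,0.03,-0.5,0,0,0,0.5],[0.01,0.03,-0.62,0,0,0,0.5],[0.01,0.03,-0.66,0,0,0,0.5],[0.01,0.03,-0.66,0,0,0,0.5],[0.01,0.03,-0.66,0,0,0,1],[0.01,0.03,-0.66,0,0,0,1],[0.01,0.03,-0.66,0,0,0,1],[0.01,0.03,-0.66,0,0,0,1]], "newtons": 30}}

```text
time: 20.35
tool_pos: [0.5224, 0.1928, 0.0847]
tcp_rot: [2.351, 2.077, 0.01]
wrist_force: [8.1, -2.9, -7.4]
width: 0.297
grip_force: 29.9
```

Request:
{"name": "servo_tool", "arguments": {"series": [[0,0,0,0,0,-0.04,1],[0,0,0,0,0,-0.08,1],[0,0,0,0,0,-0.12,1],[0,0,0,0,0,-0.16,1],[0,0,0,0,0,-0.16,1]]}}

```text
time: 20.85
tool_pos: [0.5242, 0.1923, 0.0847]
tcp_rot: [2.796, 1.422, 0.016]
wrist_force: [12.7, -3.4, -11.5]
width: 0.296
grip_force: 30.5
```

```bash
python3 -c "
from h import *
s=state();print(s['torque'])"
```

```text
t 20.9 pos [0.5242 0.1923 0.0847] phi -36.07 tilt [0.011 0.   ] F [ 12.7  -3.4 -11.5] w 0.296 g 30.5 q6 0.94
[-0.40197307 -1.65815264  0.45898228]
```

Request:
{"name": "servo_tool", "arguments": {"series": [[0.03,-0.005,-0.01,0,0,-0.04,1],[0.03,-0.005,-0.01,0,0,-0.08,1],[0.03,-0.005,-0.01,0,0,-0.12,1],[0.03,-0.005,-0.01,0,0,-0.16,1],[0.03,-0.005,-0.01,0,0,-0.2,1],[0.03,-0.005,-0.01,0,0,-0.24,1],[0.03,-0.005,-0.01,0,0,-0.28,1],[0.03,-0.005,-0.01,0,0,-0.325,1],[0.03,-0.005,-0.01,0,0,-0.325,1]]}}

```text
time: 21.75
tool_pos: [0.526, 0.1888, 0.0845]
tcp_rot: [3.134, -0.124, 0.008]
wrist_force: [0.2, -14.5, 5.9]
width: 0.296
grip_force: 32.5
```

Request:
{"name": "servo_tool", "arguments": {"series": [[0,0,0,0,0,0,0.6],[0,0,0,0,0,0,0.5],[0,0,0,0,0,0,0.5],[0,0,0.3,0,0,0,0.5],[0,0,0.6,0,0,0,0.5],[0.4,-0.3,0.8,0,0,0,0.5],[0.8,-0.5,0.8,0,0,0,0.5],[0.8,-0.5,0.8,0,0,0,0.5]]}}

```text
time: 22.55
tool_pos: [0.6455, 0.1171, 0.2037]
tcp_rot: [-3.138, 0.118, -0.006]
wrist_force: [-0.1, 0.4, -0.9]
width: 0.499
grip_force: 0.0
```

```bash
python3 - <<'E'
from h import *
np.set_printoptions(precision=4,suppress=True)
s=state(); a=shot("top","top3"); b=shot("side","side3")
for n in("top","side"):
    print(n,[tuple(np.round(x,1)) for x in marks("key0_centre",n)])
    for t in bot.trace("key0_centre",n):
        p=np.argwhere(t["mask"])[:,::-1].astype(np.float32);r=cv2.minAreaRect(p); print(round(t["score"],2),len(p),r)
        if n=="top": 
            q=np.array([at_z("top",*x,.032)[:2] for x in cv2.boxPoints(r)]);print(q.mean(0)); print([(round(float(np.hypot(*(q[i]-q[i-1]))),3),round(float(np.degrees(np.arctan2(*(q[i]-q[i-1])[::-1]))),1)) for i in(1,2)])
c=np.hstack([cv2.resize(a[180:340,190:360],None,fx=2.3,fy=2.3,interpolation=2),cv2.resize(b[220:380,200:370],None,fx=2.3,fy=2.3,interpolation=2)])
cv2.imwrite("pics/c10.png",cv2.cvtColor(c,cv2.COLOR_RGB2BGR))
E
```

```text
t 22.6 pos [0.6455 0.1171 0.2037] phi -94.32 tilt [0.004 0.001] F [-0.1  0.4 -0.9] w 0.499 g 0.0 q6 1.79
top [(np.float64(0.7), np.float64(450.2), np.float64(232.8)), (np.float64(0.6), np.float64(402.9), np.float64(337.9)), (np.float64(0.6), np.float64(275.2), np.float64(298.2))]
0.72 257 ((401.56182861328125, 338.9674987792969), (34.465240478515625, 7.638242244720459), 62.241458892822266)
[ 0.3232 -0.1068]
[(0.018, -63.1), (0.08, -153.5)]
0.56 208 ((274.4864807128906, 295.5810852050781), (6.740358352661133, 31.893404006958008), 9.462321281433105)
[0.4279 0.1969]
[(0.077, -8.8), (0.016, -99.8)]
0.37 5067 ((251.14212036132812, 259.0892639160156), (72.72856140136719, 121.3114013671875), 2.38594388961792)
[0.5205 0.2551]
[(0.301, -0.5), (0.182, -92.8)]
side [(np.float64(0.9), np.float64(442.3), np.float64(259.5)), (np.float64(0.6), np.float64(338.8), np.float64(315.5))]
0.78 450 ((337.3000183105469, 317.4000244140625), (41.143653869628906, 11.180339813232422), 26.56505012512207)
0.67 315 ((443.5, 258.5), (9.0, 35.0), 90.0)
```

View pics/c10.png

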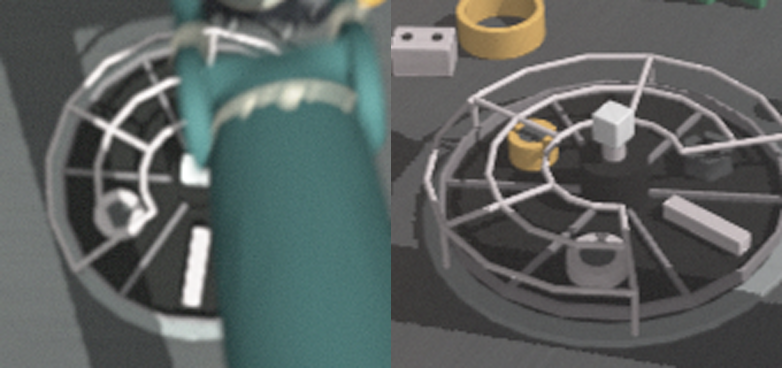

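The crops show key B alone in the middle of the open window, at top pixel (275,295) and side pixel (337,317). All five other compartments are accounted for, so there is no third key. I'll approach it.

Request:
{"name": "servo_tool", "arguments": {"series": [[-0.4,0.1,0,0,0,-0.025,0.6],[-0.75,0.27,0,0,0,-0.025,0.6],[-0.75,0.27,0,0,0,-0.025,0.6],[-0.75,0.27,0,0,0,-0.025,0.6]]}}

```text
time: 23.25
tool_pos: [0.5266, 0.1594, 0.2008]
tcp_rot: [-3.133, 0.237, 0.004]
wrist_force: [0.4, 0.1, -0.1]
width: 0.401
grip_force: 0.0
```

Request:
{"name": "servo_tool", "arguments": {"series": [[-0.4,0.15,0,0,0,0,0.6],[-0.7,0.26,-0.2,0,0,0,0.6],[-0.7,0.26,-0.5,0,0,0,0.6],[-0.7,0.26,-0.62,0,0,0,0.6],[-0.7,0.26,-0.62,0,0,0,0.6]]}}

```text
time: 23.75
tool_pos: [0.4218, 0.1958, 0.1045]
tcp_rot: [3.129, -0.24, -0.011]
wrist_force: [-0.3, 0.1, 0.3]
width: 0.4
grip_force: 0.0
```

```bash
python3 -c "
from h import *
s=state();print(tri((274.5,295.6),(337.3,317.4)))"
```

```text
t 23.8 pos [0.4218 0.1958 0.1045] phi -98.78 tilt [-0.007 -0.003] F [-0.3  0.1  0.3] w 0.400 g 0.0 q6 2.11
[0.4267595  0.19675702 0.02795337]
```

Request:
{"name": "servo_tool", "arguments": {"series": [[0.037,0.007,-0.2,0,0,0,0.6],[0.037,0.007,-0.4,0,0,0,0.6],[0.037,0.007,-0.5,0,0,0,0.6],[0.037,0.007,-0.54,0,0,0,0.6],[0.037,0.007,-0.54,0,0,0,0.6],[0.037,0.007,-0.54,0,0,0,1],[0.037,0.007,-0.54,0,0,0,1],[0.037,0.007,-0.54,0,0,0,1],[0.037,0.007,-0.54,0,0,0,1],[0.037,0.007,-0.54,0,0,0,1]], "newtons": 110}}

```text
time: 24.75
tool_pos: [0.433, 0.1983, 0.0293]
tcp_rot: [-3.131, 0.243, -0.005]
wrist_force: [-1.0, -1.0, 5.3]
width: 0.121
grip_force: 108.2
```

Request:
{"name": "servo_tool", "arguments": {"series": [[0,0,0.03,0,0,0,1],[0,0,0.1,0,0,0,1],[0,0,0.25,0,0,0,1],[0,0,0.5,0,0,0,1],[0,0,0.8,0,0,0,1],[0,0,0.99,0,0,0,1],[0,0,0.99,0,0,0,1]]}}

```text
time: 25.45
tool_pos: [0.435, 0.1992, 0.1821]
tcp_rot: [-3.127, 0.243, -0.016]
wrist_force: [1.0, 0.1, -1.7]
width: 0.119
grip_force: 108.3
```

```bash
cat >> h.py <<'E'
def held(dz):
    "outline of the light bar under the gripper in the side view against a level key with its bottom dz below TCP"
    s=state(); b=shot("side"); p=s["tool_pos"]; u,v=map(int,proj("side",p))
    for x in bars(b,lo=105,box=(u-45,v-30,u+45,v+40),amin=15): print(x)
    from scipy.spatial.transform import Rotation as Ro
    R=Ro.from_rotvec(s["tcp_rot"]).as_matrix(); d=R[:,0]*np.sign(R[0,0]); n=np.array([-d[1],d[0],0])
    for h in(-dz,.016-dz): print([tuple(np.round(proj("side",p+d*L+n*.008+[0,0,h]),1)) for L in(-.04,.04)])
    return b
E
python3 - <<'E'
from h import *
held(.011)
E
```

```text
t 25.4 pos [0.435  0.1992 0.1821] phi -98.88 tilt [0.011 0.004] F [ 1.   0.1 -1.7] w 0.119 g 108.3 q6 2.10
(array([324.8, 267.1]), np.int32(1563), ((332.0, 265.0), (50.0, 88.0), 90.0))
(array([374.5, 262.5]), np.int32(113), ((373.5, 263.5), (19.0, 7.0), 90.0))
[(np.float64(348.8), np.float64(267.1)), (np.float64(313.2), np.float64(250.1))]
[(np.float64(349.1), np.float64(259.8)), (np.float64(313.2), np.float64(242.9))]
```

Request:
{"name": "servo_tool", "arguments": {"series": [[0.06,-0.25,0,0,0,-0.01,1],[0.12,-0.6,0,0,0,-0.01,1],[0.18,-0.93,0,0,0,-0.01,1],[0.18,-0.93,0,0,0,-0.01,1]]}}

```text
time: 25.9
tool_pos: [0.4574, 0.0534, 0.1739]
tcp_rot: [3.124, -0.3, -0.004]
wrist_force: [-0.0, 0.7, -1.9]
width: 0.119
grip_force: 108.5
```

Request:
{"name": "servo_tool", "arguments": {"series": [[0.06,-0.3,0,0,0,-0.01,1],[0.12,-0.6,0,0,0,-0.01,1],[0.18,-0.93,0,0,0,-0.01,1],[0.18,-0.93,0,0,0,-0.01,1]]}}

```text
time: 26.3
tool_pos: [0.4852, -0.0857, 0.1744]
tcp_rot: [3.12, -0.35, -0.002]
wrist_force: [0.4, 0.3, -1.7]
width: 0.12
grip_force: 108.7
```

Request:
{"name": "servo_tool", "arguments": {"series": [[0.06,-0.3,0,0,0,-0.01,1],[0.12,-0.6,-0.1,0,0,-0.01,1],[0.18,-0.93,-0.3,0,0,-0.01,1],[0.18,-0.93,-0.5,0,0,-0.01,1],[0.18,-0.93,-0.6,0,0,-0.01,1],[0.18,-0.93,-0.6,0,0,-0.01,1]]}}

```text
time: 26.9
tool_pos: [0.5087, -0.218, 0.0813]
tcp_rot: [-3.113, 0.39, 0.014]
wrist_force: [-0.6, 0.9, -2.5]
width: 0.121
grip_force: 108.8
```

```bash
python3 - <<'E'
from h import *
rel(1);b=held(.013)
cv2.imwrite("pics/c11.png",cv2.cvtColor(cv2.resize(b[150:250,320:430],None,fx=5,fy=5,interpolation=2),cv2.COLOR_RGB2BGR))
E
```

```text
t 26.9 pos [ 0.5087 -0.218   0.0813] phi -104.29 tilt [-0.009  0.005] F [-0.6  0.9 -2.5] w 0.121 g 108.8 q6 1.37
slot1: along -0.0721 lat -0.0006
t 26.9 pos [ 0.5087 -0.218   0.0813] phi -104.29 tilt [-0.009  0.005] F [-0.6  0.9 -2.5] w 0.121 g 108.8 q6 1.37
(array([347.3, 168. ]), np.int32(134), ((347.5, 168.0), (14.0, 9.0), 90.0))
(array([429.2, 170.2]), np.int32(48), ((428.5, 170.5), (7.0, 7.0), 90.0))
(array([395.4, 191.5]), np.int32(216), ((397.08001708984375, 190.05999755859375), (23.40000343322754, 22.400001525878906), 36.869895935058594))
(array([373.5, 187.6]), np.int32(133), ((372.20001220703125, 188.60000610351562), (9.486831665039062, 20.87103271484375), 71.56504821777344))
(array([353.3, 201.5]), np.int32(163), ((352.59228515625, 199.1615447998047), (17.014921188354492, 18.24280548095703), 15.255120277404785))
[(np.float64(399.6), np.float64(200.8)), (np.float64(373.6), np.float64(189.4))]
[(np.float64(400.1), np.float64(195.0)), (np.float64(373.9), np.float64(183.7))]
```

View pics/c11.png

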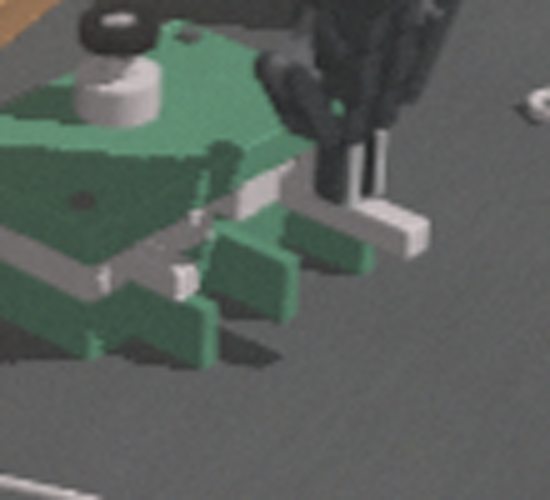

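Key A is home in slot 2 with its tail at crop (185,280). Key B is held level with its tail at (415,240). Next I'll line it up with slot 1 and insert.

Request:
{"name": "servo_tool", "arguments": {"series": [[0.09,-0.023,0,0,0,0,1],[0.182,-0.042,0,0,0,0,1],[0.182,-0.042,-0.1,0,0,0,1],[0.182,-0.042,-0.18,0,0,0,1],[0.182,-0.042,-0.21,0,0,0,1],[0.182,-0.042,-0.21,0,0,0,1]]}}

```text
time: 27.55
tool_pos: [0.5388, -0.2265, 0.0529]
tcp_rot: [-3.116, 0.39, 0.003]
wrist_force: [0.2, 0.4, -1.2]
width: 0.114
grip_force: 108.8
```

```bash
python3 -c "
from h import *
rel(1)"
```

```text
t 27.6 pos [ 0.5388 -0.2265  0.0529] phi -104.27 tilt [-0.002  0.001] F [ 0.2  0.4 -1.2] w 0.114 g 108.8 q6 1.38
slot1: along -0.0408 lat -0.0014
```

Request:
{"name": "servo_tool", "arguments": {"series": [[0.002,0.008,-0.028,0,0,0,1],[0.002,0.008,-0.028,0,0,0,1],[0.04,-0.002,-0.028,0,0,0,1],[0.08,-0.012,-0.028,0,0,0,1],[0.11,-0.02,-0.028,0,0,0,1],[0.11,-0.02,-0.028,0,0,0,1]]}}

```text
time: 28.15
tool_pos: [0.5573, -0.2305, 0.0504]
tcp_rot: [3.117, -0.39, 0.002]
wrist_force: [0.2, 0.7, -1.6]
width: 0.116
grip_force: 108.8
```

```bash
python3 -c "
from h import *
rel(1)"
```

```text
t 28.1 pos [ 0.5573 -0.2305  0.0504] phi -104.28 tilt [ 0.001 -0.001] F [ 0.2  0.7 -1.6] w 0.116 g 108.8 q6 1.39
slot1: along -0.0219 lat -0.0008
```

Request:
{"name": "servo_tool", "arguments": {"series": [[0.03,-0.007,-0.01,0,0,0,1],[0.05,-0.012,-0.01,0,0,0,1],[0.05,-0.012,-0.01,0,0,0,1]]}}

```text
time: 28.45
tool_pos: [0.5642, -0.232, 0.0486]
tcp_rot: [3.117, -0.39, 0.001]
wrist_force: [-0.4, 0.2, -2.0]
width: 0.122
grip_force: 108.9
```

```bash
python3 -c "
from h import *
rel(1)"
```

```text
t 28.4 pos [ 0.5642 -0.232   0.0486] phi -104.28 tilt [ 0. -0.] F [-0.4  0.2 -2. ] w 0.122 g 108.9 q6 1.39
slot1: along -0.0148 lat -0.0005
```

Request:
{"name": "servo_tool", "arguments": {"series": [[0,0,-0.012,0,0,0,1],[0,0,-0.012,0,0,0,0.7],[0,0,-0.012,0,0,0,0.65],[0,0,-0.012,0,0,0,0.65],[0,0,0.15,0,0,0,0.65],[0,0,0.35,0,0,0,0.65],[0,0,0.35,0,0,0,0.65],[-0.25,0.065,0.35,0,0,0,1],[-0.485,0.125,0.35,0,0,0,1],[-0.485,0.125,0.35,0,0,0,1],[-0.485,0.125,0.2,0,0,0,1],[-0.485,0.125,0,0,0,0,1],[-0.485,0.125,-0.06,0,0,0,1],[-0.485,0.125,-0.06,0,0,0,1]]}}

```text
time: 29.85
tool_pos: [0.4895, -0.2124, 0.0377]
tcp_rot: [-3.116, 0.391, 0.006]
wrist_force: [-0.6, -0.2, 0.6]
width: -0.001
grip_force: 0.0
```

```bash
python3 -c "
from h import *
rel(1)"
```

```text
t 29.9 pos [ 0.4895 -0.2124  0.0377] phi -104.29 tilt [-0.004  0.002] F [-0.6 -0.2  0.6] w -0.001 g 0.0 q6 1.36
slot1: along -0.0921 lat 0.0000
```

Push 50 mm along the slot at a measured pace, to just short of home.

Request:
{"name": "servo_tool", "arguments": {"series": [[0.05,-0.013,0,0,0,0,1],[0.09,-0.023,0,0,0,0,1],[0.13,-0.033,0,0,0,0,1],[0.17,-0.043,0,0,0,0,1],[0.21,-0.054,0,0,0,0,1],[0.25,-0.064,0,0,0,0,1],[0.28,-0.071,0,0,0,0,1],[0.3,-0.077,0,0,0,0,1],[0.3,-0.077,0,0,0,0,1]]}}

```text
time: 30.75
tool_pos: [0.5366, -0.2249, 0.0396]
tcp_rot: [3.117, -0.391, 0.001]
wrist_force: [-0.5, -0.0, 0.1]
width: -0.003
grip_force: 0.0
```

```bash
python3 -c "
from h import *
rel(1)"
```

```text
t 30.8 pos [ 0.5366 -0.2249  0.0396] phi -104.28 tilt [ 0.001 -0.   ] F [-0.5 -0.   0.1] w -0.003 g 0.0 q6 1.38
slot1: along -0.0434 lat -0.0004
```

Request:
{"name": "servo_tool", "arguments": {"series": [[0.01,-0.0025,0,0,0,0,1],[0.02,-0.005,0,0,0,0,1],[0.03,-0.0075,0,0,0,0,1],[0.03,-0.0075,0,0,0,0,1]]}}

```text
time: 31.15
tool_pos: [0.5407, -0.2259, 0.0395]
tcp_rot: [3.117, -0.391, 0.001]
wrist_force: [-1.0, 0.5, -0.1]
width: -0.001
grip_force: 0.2
```

Request:
{"name": "servo_tool", "arguments": {"series": [[0.01,-0.0025,0,0,0,0,1],[0.02,-0.005,0,0,0,0,1],[0.02,-0.005,0,0,0,0,1]]}}

```text
time: 31.45
tool_pos: [0.5418, -0.2261, 0.0394]
tcp_rot: [-3.117, 0.39, 0.006]
wrist_force: [-6.4, 2.3, 4.4]
width: -0.001
grip_force: 3.1
```

Request:
{"name": "servo_tool", "arguments": {"series": [[0.01,-0.0025,0,0,0,0,1],[0.02,-0.005,0,0,0,0,1],[0.02,-0.005,0,0,0,0,1]]}}

```text
time: 31.75
tool_pos: [0.5419, -0.226, 0.0389]
tcp_rot: [-3.115, 0.39, 0.016]
wrist_force: [-13.4, 2.8, 9.8]
width: 0.002
grip_force: 6.8
```

```bash
python3 -c "
from h import *
rel(1)"
```

```text
t 31.8 pos [ 0.5419 -0.226   0.0389] phi -104.26 tilt [-0.01   0.003] F [-13.4   2.8   9.8] w 0.002 g 6.8 q6 1.38
slot1: along -0.0379 lat -0.0002
```

Both stops were met at the same depth (−37.9 mm and −37.8 mm). I'll back off and go above the plunger.

Request:
{"name": "servo_tool", "arguments": {"series": [[-0.1,0.025,0,0,0,0,1],[-0.12,0.03,0.2,0,0,0,1],[-0.12,0.03,0.5,0,0,0,1],[-0.12,0.03,0.8,0,0,0,1],[-0.12,0.03,0.99,0,0,0,1],[0.3,-0.08,0.99,0,0,0,1],[0.73,-0.185,0.99,0,0,0,1],[0.73,-0.185,0.99,0,0,0,1],[0.73,-0.185,0.99,0,0,0,1]]}}

```text
time: 32.65
tool_pos: [0.6599, -0.256, 0.1878]
tcp_rot: [3.117, -0.39, 0.005]
wrist_force: [-0.1, -0.0, -0.3]
width: 0.002
grip_force: 0.0
```

```bash
python3 -c "
from h import *
rel(1); print(tri((467,194.6),(344,153.6)), at_z('top',467,194.6,.125)); shot('side')
for t in ('key0_centre',):
  for m in bot.trace(t,'side'):
    p=np.argwhere(m['mask'])[:,::-1].astype(np.float32); print(m['score'],cv2.minAreaRect(p))
print([proj('side',(*(SL[i]-.015*E0),.046)) for i in (1,2)])"
```

```text
t 32.6 pos [ 0.6599 -0.256   0.1878] phi -104.25 tilt [ 0.003 -0.001] F [-0.1 -0.  -0.3] w 0.002 g 0.0 q6 1.41
slot1: along 0.0838 lat -0.0001
[ 0.65210394 -0.25640608  0.12377869] [ 0.65181416 -0.25603644  0.125     ]
0.79 ((442.99749755859375, 258.07135009765625), (36.262596130371094, 9.351180076599121), 2.0454084873199463)
[(np.float64(369.740846645386), np.float64(193.60227445425187)), (np.float64(353.2984118713772), np.float64(202.82434634687647))]
```

Request:
{"name": "servo_tool", "arguments": {"series": [[-0.053,0.003,-0.15,0,0,0,1],[-0.053,0.003,-0.3,0,0,0,1],[-0.053,0.003,-0.38,0,0,0,1],[-0.053,0.003,-0.41,0,0,0,1],[-0.053,0.003,-0.44,0,0,0,1],[-0.053,0.003,-0.46,0,0,0,1],[-0.053,0.003,-0.48,0,0,0,1],[-0.053,0.003,-0.48,0,0,0,1]]}}

```text
time: 33.55
tool_pos: [0.648, -0.2547, 0.1185]
tcp_rot: [3.117, -0.39, 0.001]
wrist_force: [-6.0, 2.3, 8.9]
width: -0.001
grip_force: 4.2
```

Request:
{"name": "servo_tool", "arguments": {"series": [[0,0,-0.01,0,0,0,1],[0,0,-0.02,0,0,0,1],[0,0,-0.02,0,0,0,1]]}}

```text
time: 33.85
tool_pos: [0.6482, -0.2548, 0.1163]
tcp_rot: [3.117, -0.39, 0.002]
wrist_force: [-6.0, 2.3, 10.0]
width: 0.0
grip_force: 5.1
```

Request:
{"name": "servo_tool", "arguments": {"series": [[0,0,-0.01,0,0,0,1],[0,0,-0.02,0,0,0,1],[0,0,-0.02,0,0,0,1]]}}

```text
time: 34.15
tool_pos: [0.6482, -0.2548, 0.1138]
tcp_rot: [3.117, -0.39, 0.002]
wrist_force: [-7.3, 3.1, 12.8]
width: 0.005
grip_force: 6.1
```

Request:
{"name": "servo_tool", "arguments": {"series": [[0,0,-0.01,0,0,0,1],[0,0,-0.02,0,0,0,1],[0,0,-0.02,0,0,0,1]]}}

```text
time: 34.45
tool_pos: [0.6483, -0.2548, 0.1129]
tcp_rot: [3.117, -0.39, 0.002]
wrist_force: [-11.0, 4.0, 19.8]
width: 0.002
grip_force: 9.9
```

Request:
{"name": "servo_tool", "arguments": {"series": [[0,0,-0.01,0,0,0,1],[0,0,-0.01,0,0,0,1],[0,0,0.1,0,0,0,1],[0,0,0.4,0,0,0,1],[0,0,0.7,0,0,0,1],[0,0,0.7,0,0,0,1]]}}

```text
time: 35.05
tool_pos: [0.6533, -0.2569, 0.2232]
tcp_rot: [3.112, -0.39, 0.027]
wrist_force: [0.7, 0.1, 1.0]
width: -0.001
grip_force: 0.0
```

Request:
{"name": "servo_tool", "arguments": {"series": [[-0.3,0.3,0.1,0,0,0,1],[-0.7,0.6,0.2,0,0,0,1],[-0.99,0.99,0.2,0,0,0,1],[-0.99,0.99,0.2,0,0,0,1],[-0.99,0.99,0.2,0,0,0,1]]}}

```text
time: 35.55
tool_pos: [0.497, -0.1035, 0.2429]
tcp_rot: [-3.117, 0.388, -0.002]
wrist_force: [-0.4, 0.2, 1.2]
width: 0.005
grip_force: 0.0
```

```bash
python3 - <<'E'
from h import *
state(); a=shot("top"); b=shot("side")
c=np.hstack([cv2.resize(a[165:305,330:500],None,fx=2.3,fy=2.3,interpolation=2),cv2.resize(b[140:280,280:450],None,fx=2.3,fy=2.3,interpolation=2)])
cv2.imwrite("pics/c12.png",cv2.cvtColor(c,cv2.COLOR_RGB2BGR))
E
```

```text
t 35.5 pos [ 0.497  -0.1035  0.2429] phi -104.19 tilt [0.001 0.001] F [-0.4  0.2  1.2] w 0.005 g 0.0 q6 1.56
```

View pics/c12.png

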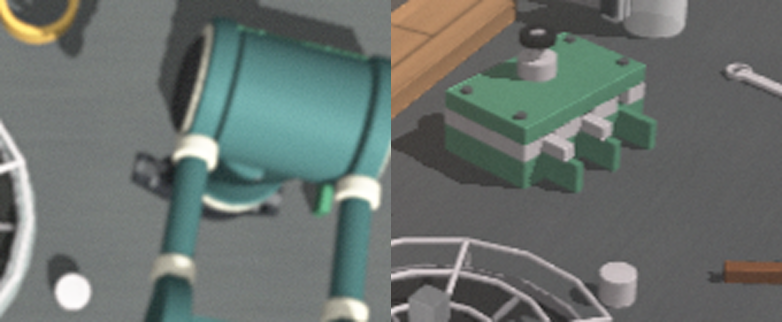

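The side crop shows both keys seated in slots 2 and 1, with equal short tails at (565,148) and (600,127). The plunger is back up at (537,40), and the spacer (617,283) and ring are untouched.

```bash
python3 -c "
from workcell import bot
print(bot.finish_job())"
```

```text
the job is handed in; nothing more can be done
None
```

The job is handed in: both keys in the carousel are home in the left-hand and middle slots, the plunger was pressed to its stop and sprang back up, and the bush, nut, collar, ring and spacer were left alone.

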